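Pull the deep tub out of the riser with the puller and put the jar in it

TASK

Take the hoe-shaped puller, hook its blade behind the front wall of the deeper of the two steel tubs under the clear riser, and drag that tub out on the worktop until it stands wholly clear of the riser. Then stand or lay the puller on the worktop clear of the tub by at least a hand's breadth, and stand the screw jar from in front of the riser upright inside the tub (shift the jar first if it is in the way). Leave the shallow tub, the small dark bottle, the packet on the riser and the loose pliers where they are.

Things in the scene. Friction and masses are not known exactly. Their poses are not given: they have to be found in the camera images.
- riser: Fixed two-bay bench riser, clear deck, white uprights: 130 deep (x), 246 wide (y), 110 high. Origin: centre of its footprint on the worktop, z up. Open front faces its -x (front edge x = -65). Uprights 6 thick at y = -120, 0, 120: bays 114 wide, centred on y = -60 and +60. Deck underside at z = 105. Low back panel, 60 high, at x = 61 to 65.
- deep_tub: The deeper tub: loose open steel box, 84 deep (x), 100 wide (y), 50 high, walls and floor 3 thick, 0.1 to 0.22 kg. Origin: centre of its underside. Front wall at x = -42 to -39; its axes run along the riser's within 0.03 rad. It starts in either bay, its front wall 28 to 40 behind the riser's front edge.
- shallow_tub: The shallow tub (steel), in the other bay: as the deep tub but 26 high. Stays where it is.
- puller: Loose hoe-shaped puller standing on the worktop, 0.09 kg. Origin: under the centre of its handle, on the worktop; +x points to the blade. Grey handle box 90 long (x = -45 to 45), 16 wide, 40 high (z = 0 to 40). Steel rod of 8 mm diameter at z = 28 from handle to blade. Blade: upright plate 4 thick, 36 wide (y), z = 0 to 30, at x = 125.
- blade_tip (a point): The middle of the blade's lower edge: puller x = +125, y = 0, z = 0.
- jar: Loose round screw jar, 47 high, body diameter 32 up to z = 33, cap diameter 34 above, 0.05 kg. Origin at the centre of its underside. Stands in front of the riser, on the left part of the worktop, which is free from y = +0.09 m leftwards to the tray and the riser; between y = +0.09 and -0.09 m runs a sunken drawer.
- primer: Small dark bottle with a cap, diameter 23, 52 high, standing loose on the worktop to the left. Bystander. Origin at the centre of its underside.
- instrument_tray: Fixed shallow instrument tray at the left front of the worktop, 137 (x) by 257 (y) by 19 high, with instruments in it. Origin: centre of its underside.
- packet: Flat packet 60 x 36 x 10 lying loose on the riser's deck. Bystander. Origin at the centre of its underside.
- pliers_2: Loose pliers lying on the right of the worktop, 149 x 34 x 11. Bystander. Origin at the centre of the underside.

How it is judged:
By the outcome, as a careful person would: the job done as asked, in the order asked, and still so for the second after the job is handed in, with the robot touching nothing.
It also fails if it takes over 72 s, if anything falls off the work surface, if the arm or the gripper's body presses on something with over 40 N, if the wrist force passes 120 N, or if a joint passes its speed limit or range.

ROBOT

A 6-joint arm with a two-finger parallel gripper is mounted at the origin on a cart in front of the work surface, level with it; the furniture and walls round the work are solid. World frame = base frame: x ahead of the robot, y to its left, z up, the work surface at z = 0. Lengths are in mm, angles in rad, forces in N, time in s.
With the tool pointing down it reaches from about 275 to 775 mm from the base axis. Payload 14.6 kg.
Tool frame: the origin (TCP) lies between the finger pads; the fingertips stand 22 mm ahead of it and the grasp point (between the pads) lies 3 mm ahead of it; z points along the fingers, y is the line along which they close (so a half turn about z gives the same grasp; the last joint's range is limited). The gripper opens to 85 mm and grips with 20 to 120 N. Pads are 22 mm wide; open, the fingers measure 114 mm over their backs; the gripper's body (76 mm by 85 mm) begins 54 mm behind the grasp point. The pads swing forward as they close: fully open they stand 13 mm farther back than shut.
Start: joints at [0.95, 0.263, -0.048, 1.259, 0, 1.415], TCP at [235.802, 469.069, 253.278] pointing down, gripper open.
Joint ranges: [-2.65, 2.65], [-0.89, 1.7], [-1.18, 1.37], [-2.13, 2.11], [-1.35, 1.29], [-3.14, 3.14]. Speed limits (rad/s): [1.89, 1.89, 2.57, 2.79, 3.14, 3.14].

INTERFACE

Orientations are given as a unit quaternion [w, x, y, z].
In Python, from rig import state, optics, workorder gives the robot as it stands.
- The arm moves only by the tool move_arm, never from a script. Its argument "series" is a list of rows, each an object of numbers: "jaw": the finger opening in mm, from 0 to 85.4; "dx", "dy", "dz": the shift along the world's x, y, z in mm; "twist": the turn about the world's z in rad. A call has 1 to 12 rows; each row is the pose to reach, as a shift and turn from the pose commanded when the call began; what a row does not reach only later rows make up. A row lasts 1/12 s, in which the tool goes at most 41.7 mm and 7.16 degrees, less where a joint would pass 70% of its speed; a pose out of reach is approached as far as the arm can. A call with a gripper value outside its range is refused whole. The fingers move at their own pace and stop on an object; "grip_force" is the grip in N (left out, the last holds). Time passes only in rows, so rows that repeat a pose let the fingers close. It gives the time, the measured TCP pose, the force, the opening and the grip force at its end, in the units of the state.
- state(): the state, without advancing time (a new reading comes with each control period).
- optics.grab_frame(name): name is "side" or "top"; returns a dict with "color" (420x560x3 uint8, red, green, blue), "vfov" (degrees; the focal length in pixels is half the picture's height over the tangent of half this angle, whatever the lens; pixels are square), "cx", "cy" (the principal point, pixels), "position" and "attitude" of the camera in the world. Camera axes: x right, y down, z forward; pixel columns grow to the right and rows downward; lengths in mm; the calibration is good to about 2 mm. A picture is of the moment at which its call begins. There is no depth.
- workorder.close_job(): hands the job in; it is judged then, once.
The state is a dict: "t": time; "joint_positions": joint angles; "qvel": joint speeds; "joint_torque": joint torques, N m; "position": TCP position; "tool_rot": TCP orientation; "contact_force": force on the tool from outside, world axes, zero at the start; "moment": the same for the moment, N m; "grip_width": opening from 0.0 (shut) to 1.0 (fully open); "grasp_force": force on a finger pad.
Only numpy, scipy, OpenCV 4.12 (cv2) and the standard library are available. Lean on these libraries where they do the work, as an engineer would, in place of code of your own. Each camera call takes 0.05 s, during which the arm holds its last target. There are 200 camera calls.

## Working session

There is one attempt and no reset: what is moved stays moved. The work goes in short steps, Python scripts to look and compute and a tool call to move; the robot and the scene stay as the last step left them, time stands still between calls to the robot, and variables do not carry over. Pictures are saved under pics/ and viewed, at most 10 in all, crops included, and the job is handed in when it is done.

Besides the shell and the picture viewer there is one more tool, called after "Emit:" as a command line: name --argument value ..., lists and objects as JSON in quotes. move_arm: Moves the arm, as the interface text tells. Its arguments: {"type":"object","properties":{"series":{"type":"array"},"grip_force":{"type":"number"}},"required":["series"]}

```bash
ls; mkdir -p pics
python3 - <<'E'
from rig import state, optics
import cv2,pickle
print(state())
for n in("side","top"):
    f=optics.grab_frame(n); pickle.dump(f,open(f'{n}0.pkl','wb'))
    cv2.imwrite(f'pics/{n}0.png',cv2.resize(f['color'][:,:,::-1],(800,600),interpolation=cv2.INTER_CUBIC))
    print({k:v for k,v in f.items() if k!='color'})
E
```

```text
pics
{'t': 0.0, 'joint_positions': array([ 9.49680648e-01,  2.63535009e-01, -4.89650338e-02,  1.25940237e+00,
       -6.80554767e-06,  1.41552902e+00]), 'qvel': array([ 9.80162975e-04, -5.48542120e-05,  7.69362851e-04, -4.36224305e-04,
        1.69427569e-03, -1.91660769e-04]), 'joint_torque': array([-7.85456086e-05, -6.37615871e+01,  3.84561503e+01,  1.40000405e-02,
       -6.89164608e-05, -2.55732800e-05]), 'position': array([235.65481963, 468.8428027 , 252.80851194]), 'tool_rot': array([-2.06184647e-04,  2.30823688e-01,  9.72995436e-01, -5.13179742e-04]), 'contact_force': array([-0.87065021, -0.53825847, -0.60942663]), 'moment': array([-0.00780721, -0.02684407,  0.00861501]), 'grasp_force': 0.0, 'grip_width': 1.0010544131539796}
{'vfov': 54.67341025635808, 'cx': 277.02969970726565, 'cy': 205.67232813899383, 'position': array([ 363.20151885, -914.9974474 ,  615.41647846]), 'attitude': array([-0.50723285,  0.85646645, -0.07709031,  0.05689579])}
{'vfov': 52.87064063586615, 'cx': 282.04732863228173, 'cy': 205.1876473330907, 'position': array([ 359.49298478,   45.30677882, 1323.51083863]), 'attitude': array([ 0.05975514, -0.69794748,  0.71101749, -0.06125977])}
```

View pics/side0.png

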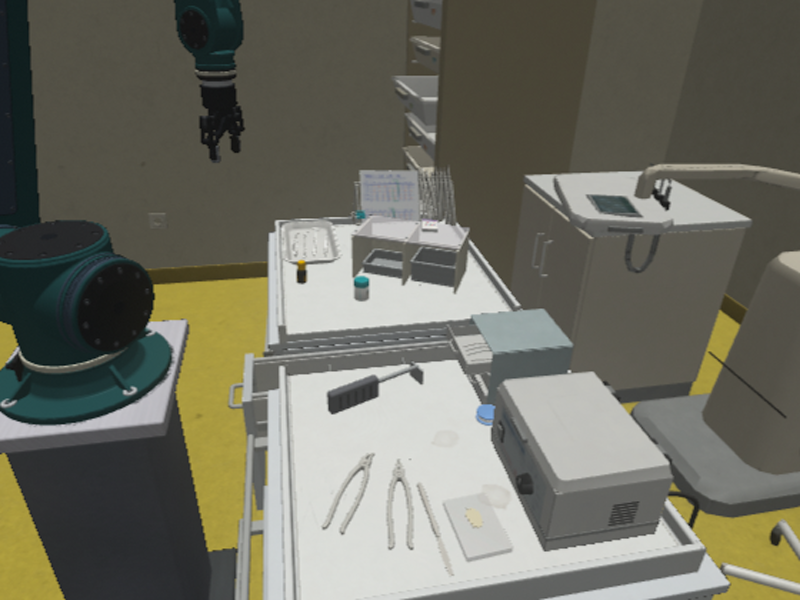

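View pics/top0.png

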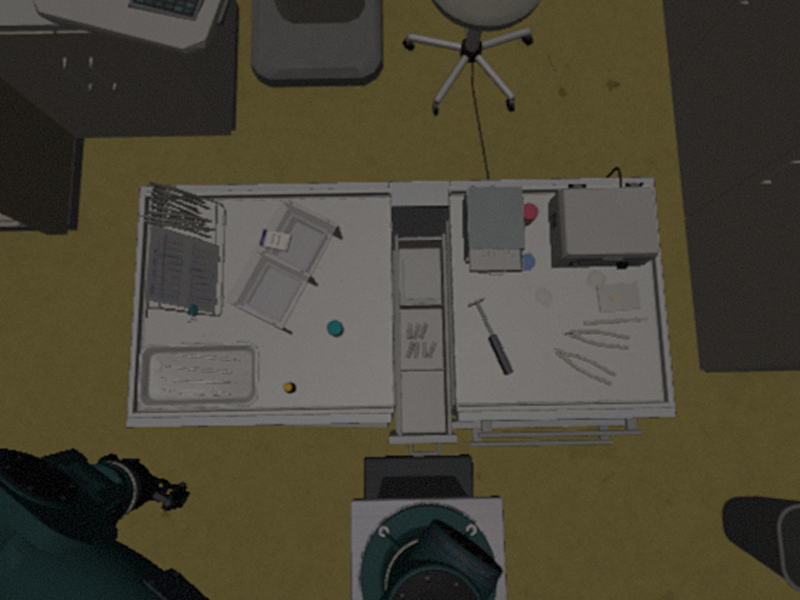

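The side view shows the puller at about (375,390), the jar at (361,288), the primer at (301,271) and the riser around (410,255). The bay with greater x seems to hold the deep tub. The top view shows the riser corners at about (290,205), (340,235), (290,330) and (235,303), and the puller from (477,302) to (505,370). Next I'll zoom in for sharper pixel positions.

```bash
cat > h.py <<'E'
import numpy as np,cv2,pickle
from scipy.spatial.transform import Rotation as R
def cam(f):
    w,x,y,z=f['attitude']; return R.from_quat([x,y,z,w]).as_matrix(),np.array(f['position']),210/np.tan(np.radians(f['vfov']/2))
def proj(f,P):
    M,p,F=cam(f); c=(np.atleast_2d(P)-p)@M; return np.c_[c[:,0]/c[:,2]*F+f['cx'],c[:,1]/c[:,2]*F+f['cy']]
def atz(f,uv,z):
    M,p,F=cam(f); uv=np.atleast_2d(uv); d=np.c_[(uv[:,0]-f['cx'])/F,(uv[:,1]-f['cy'])/F,np.ones(len(uv))]@M.T
    return p+d*((z-p[2])/d[:,2])[:,None]
def crop(f,x0,y0,x1,y1,s,step=10):
    im=cv2.resize(f['color'][y0:y1,x0:x1,::-1],None,fx=s,fy=s,interpolation=cv2.INTER_CUBIC)
    im=cv2.convertScaleAbs(im,alpha=1.2)
    for x in range(-(-x0//step)*step,x1,step): cv2.line(im,((x-x0)*s,0),((x-x0)*s,5),(0,0,255),1);cv2.putText(im,str(x),((x-x0)*s,14),0,.32,(0,0,255))
    for y in range(-(-y0//step)*step,y1,step): cv2.line(im,(0,(y-y0)*s),(5,(y-y0)*s),(0,0,255),1);cv2.putText(im,str(y),(6,(y-y0)*s+4),0,.32,(0,0,255))
    return im
def tile(name,a,b):
    H=max(a.shape[0],b.shape[0]); p=lambda i:cv2.copyMakeBorder(i,0,H-i.shape[0],0,4,cv2.BORDER_CONSTANT)
    im=np.hstack([p(a),p(b)]); print(im.shape); cv2.imwrite('pics/'+name,im)
load=lambda n:pickle.load(open(n+'0.pkl','rb'))
E
python3 - <<'E'
from h import *
t,s=load('top'),load('side')
tile('riser.png',crop(t,160,138,242,236,5),crop(s,244,148,330,212,4))
a=crop(t,325,204,362,266,6); b=crop(s,226,248,300,292,7)
tile('puller.png',a,b)
E
```

```text
(490, 762, 3)
(372, 748, 3)
```

View pics/riser.png

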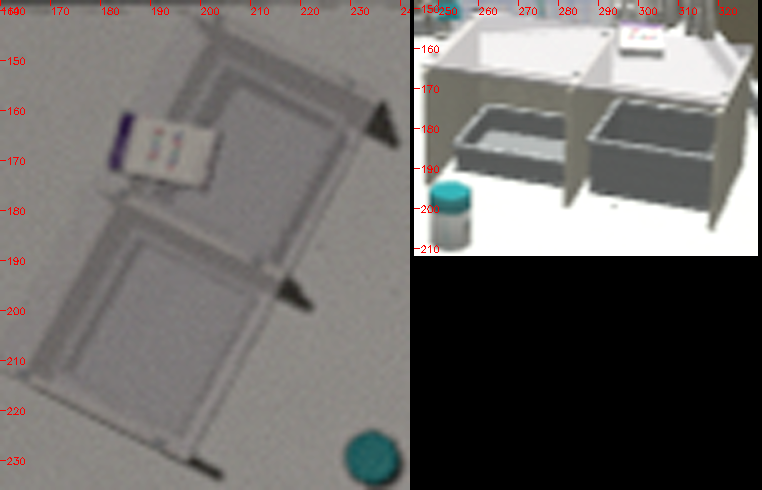

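View pics/puller.png

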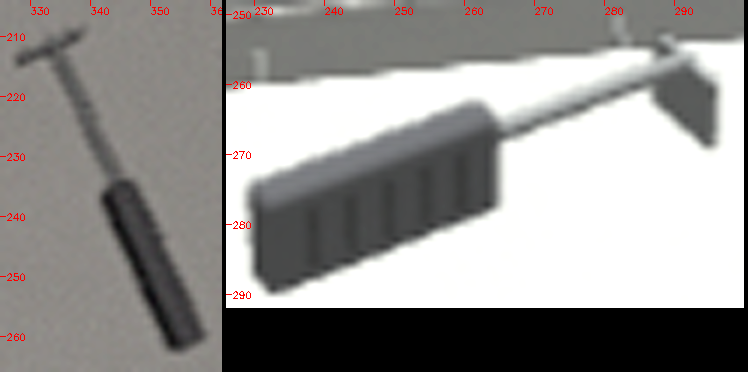

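Deep tub: right bay in the side view (front rim (590,138), bottom (590,190)), so it is in the riser's -y bay. The puller stands upright with its blade away from me to the upper left. Now I'll fit the poses.

```bash
cat > fit.py <<'E'
from h import *
from scipy.optimize import least_squares
t,s=load('top'),load('side')
S=lambda X,Y:(244+(X-414)/4,148+Y/4); T=lambda X,Y:(160+X/5,138+Y/5)
PT=lambda X,Y:(325+X/6,204+Y/6); PS=lambda X,Y:(226+(X-226)/7,248+Y/7)
def tf(p,L):
    c,n=np.cos(p[2]),np.sin(p[2]); L=np.array(L,float); return np.c_[p[0]+c*L[:,0]-n*L[:,1],p[1]+n*L[:,0]+c*L[:,1],L[:,2]]
def fit(obs,p0):
    r=lambda p:np.concatenate([(proj(f,tf(p,[l]))[0]-uv) for f,l,uv in obs])
    q=least_squares(r,p0,loss='soft_l1'); print(np.round(q.x,3)); print(np.round(r(q.x).reshape(-1,2),1).tolist()); return q.x
rp=fit([(s,(-65,120,0),S(428,184)),(s,(-65,0,0),S(568,207)),(s,(-65,-120,0),S(712,230)),(s,(-65,123,110),S(424,65)),(s,(-65,-123,110),S(728,103)),(s,(65,-123,110),S(752,47)),(s,(65,123,110),S(478,20)),
 (t,(-65,123,110),T(190,458)),(t,(-65,-123,110),T(362,128)),(t,(65,123,110),T(28,378)),(t,(65,-123,110),T(213,30)),(t,(-65,-120,0),T(398,147)),(t,(-65,0,0),T(312,310)),(t,(-65,120,0),T(222,477))],[500,250,1.1])
dp=fit([(s,(-42,50,50),S(590,138)),(s,(-42,50,0),S(590,190)),(s,(-42,-50,0),S(710,210)),(s,(42,50,50),S(622,101))],[520,260,rp[2]])
pp=fit([(t,(45,0,40),PT(119,189)),(t,(-45,0,40),PT(188,343)),(t,(125,0,30),PT(49,48)),(s,(127,-18,0),PS(712,147)),(s,(-45,-8,0),PS(275,293)),(s,(45,-8,0),PS(498,205))],[400,-100,.45])
c,n=np.cos(rp[2]),np.sin(rp[2]); d=dp[:2]-rp[:2]; print('tub in riser',c*d[0]+n*d[1],-n*d[0]+c*d[1],dp[2]-rp[2])
print('jar',atz(t,T(373,460),47),atz(s,S(450,246),0)); print('primer',atz(t,(289*.7,386*.7),52))
print('blade tip',tf(pp,[(125,0,0)]),'tub front rim ctr',tf(dp,[(-39,0,0)]))
print('front edge y+-',tf(rp,[(-65,0,0),(-65,-60,0)]))
print('packet',atz(t,T(170,152),120))
E
python3 fit.py
```

```text
[640.643 284.68    1.088]
[[-0.8, 0.4], [-1.1, 0.0], [-0.9, -0.0], [-1.2, -0.7], [-1.5, 0.2], [0.2, -1.0], [-1.5, -3.2], [0.2, 0.3], [5.3, -7.3], [-6.7, -3.6], [-3.4, -6.4], [1.1, -0.6], [0.9, -0.5], [1.0, -0.4]]
[702.116 262.559  13.625]
[[0.6, -0.2], [0.1, 0.5], [-0.4, 0.4], [-0.2, -0.8]]
[ 447.497 -164.959  -24.75 ]
[[-0.4, -1.6], [0.5, 0.1], [0.2, -1.4], [-0.2, -0.6], [-1.9, 0.4], [-0.1, -0.1]]
tub in riser 8.918109663320774 -64.72023759206806 12.536995417900659
jar [[506.58402718 185.95851704  47.        ]] [[510.51009299 177.36874256   0.        ]]
primer [[387.59706336 281.42648357  52.        ]]
blade tip [[ 563.44984072 -118.26904485    0.        ]] tub front rim ctr [[683.01792231 228.55496903   0.        ]]
front edge y+- [[610.49155398 227.09657161   0.        ]
 [663.64569414 199.26426333   0.        ]]
packet [[682.08641388 297.17189391 120.        ]]
```

The riser, tub and puller fits are consistent with the given sizes and with each other: the tub's front is 32 mm behind the riser's edge, inside the 28–40 mm range. The large residuals are deck corners I picked wrongly. Next I move over the puller.

Emit:
move_arm --series '[{"jaw": 85, "dx": 211, "dy": -634, "dz": -90, "twist": 0.849}, {"dx": 211, "dy": -634, "dz": -90, "twist": 0.849}, {"dx": 211, "dy": -634, "dz": -90, "twist": 0.849}, {"dx": 211, "dy": -634, "dz": -90, "twist": 0.849}, {"dx": 211, "dy": -634, "dz": -90, "twist": 0.849}, {"dx": 211, "dy": -634, "dz": -90, "twist": 0.849}, {"dx": 211, "dy": -634, "dz": -90, "twist": 0.849}, {"dx": 211, "dy": -634, "dz": -90, "twist": 0.849}, {"dx": 211, "dy": -634, "dz": -90, "twist": 0.849}, {"dx": 211, "dy": -634, "dz": -90, "twist": 0.849}, {"dx": 211, "dy": -634, "dz": -90, "twist": 0.849}, {"dx": 211, "dy": -634, "dz": -90, "twist": 0.849}]'

```text
schema error: expected keys jaw, dx, dy, dz, twist
```

Run:
```python
from rig import state
from h import *
s=state();w,x,y,z=s['tool_rot'];M=R.from_quat([x,y,z,w]).as_matrix();print(s['t'],s['position'],np.arctan2(M[1,1],M[0,1]))
```

```text
0.1 [235.68479398 468.88728487 252.87648272] 1.1050068680094058
```

Emit:
move_arm --series '[{"jaw": 85, "dx": 211, "dy": -634, "dz": -90, "twist": 0.849}, {"jaw": 85, "dx": 211, "dy": -634, "dz": -90, "twist": 0.849}, {"jaw": 85, "dx": 211, "dy": -634, "dz": -90, "twist": 0.849}, {"jaw": 85, "dx": 211, "dy": -634, "dz": -90, "twist": 0.849}, {"jaw": 85, "dx": 211, "dy": -634, "dz": -90, "twist": 0.849}, {"jaw": 85, "dx": 211, "dy": -634, "dz": -90, "twist": 0.849}, {"jaw": 85, "dx": 211, "dy": -634, "dz": -90, "twist": 0.849}, {"jaw": 85, "dx": 211, "dy": -634, "dz": -90, "twist": 0.849}, {"jaw": 85, "dx": 211, "dy": -634, "dz": -90, "twist": 0.849}, {"jaw": 85, "dx": 211, "dy": -634, "dz": -90, "twist": 0.849}, {"jaw": 85, "dx": 211, "dy": -634, "dz": -90, "twist": 0.849}, {"jaw": 85, "dx": 211, "dy": -634, "dz": -90, "twist": 0.849}]'

```text
t: 1.1
position: [379.5, 38.0, 192.3]
tool_rot: [0.0, -0.19, 0.982, 0.0]
contact_force: [1.7, 0.9, -0.2]
grip_width: 0.997
grasp_force: 0.0
```

```bash
cat > st.py <<'E'
from rig import state
from h import *
s=state();w,x,y,z=s['tool_rot'];M=R.from_quat([x,y,z,w]).as_matrix();print(s['t'],s['position'].round(1),'yang',np.arctan2(M[1,1],M[0,1]).round(3),'F',s['contact_force'].round(1),s['grip_width'],s['grasp_force'])
E
python3 st.py
```

```text
1.1 [379.5  38.  192.3] yang 1.954 F [ 1.7  0.9 -0.2] 0.9969128591647909 0.0
```

Emit:
move_arm --series '[{"jaw": 85, "dx": 54, "dy": -164, "dz": -23, "twist": 0}, {"jaw": 85, "dx": 54, "dy": -164, "dz": -23, "twist": 0}, {"jaw": 85, "dx": 54, "dy": -164, "dz": -23, "twist": 0}, {"jaw": 85, "dx": 54, "dy": -164, "dz": -23, "twist": 0}, {"jaw": 85, "dx": 54, "dy": -164, "dz": -23, "twist": 0}, {"jaw": 85, "dx": 54, "dy": -164, "dz": -23, "twist": 0}, {"jaw": 85, "dx": 54, "dy": -164, "dz": -23, "twist": 0}, {"jaw": 85, "dx": 54, "dy": -164, "dz": -23, "twist": 0}]'

```text
t: 1.77
position: [433.1, -122.9, 169.5]
tool_rot: [-0.0, -0.191, 0.982, 0.0]
contact_force: [0.9, 0.1, -0.3]
grip_width: 0.998
grasp_force: 0.0
```

```bash
python3 st.py
python3 - <<'E'
from rig import optics
from h import *
t=optics.grab_frame('top');s=optics.grab_frame('side')
tile('over.png',crop(t,315,196,372,272,6),crop(s,210,215,305,300,4))
E
```

```text
1.7667 [ 433.1 -122.9  169.5] yang 1.955 F [ 0.9  0.1 -0.3] 0.9984412648227741 0.0
(456, 730, 3)
```

View pics/over.png

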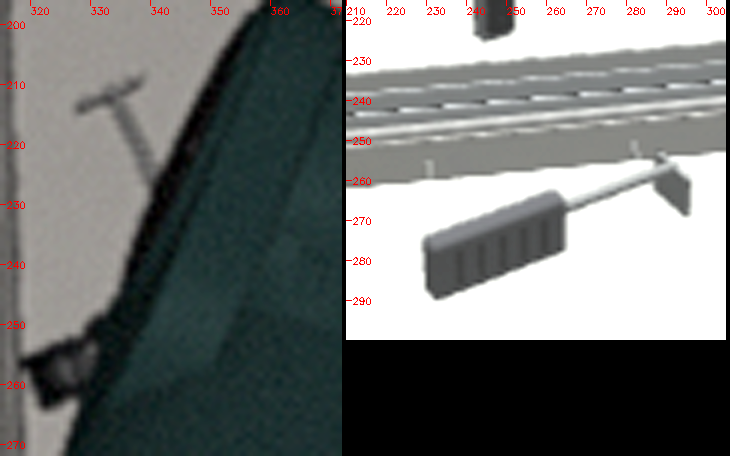

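The picture shows the puller undisturbed, with the fingers still short of it: the gripper tip is at about (247,222) in the side view. I'll finish the approach, descend and grip.

Emit:
move_arm --series '[{"jaw": 85, "dx": 14, "dy": -42, "dz": 0, "twist": 0}, {"jaw": 85, "dx": 14, "dy": -42, "dz": -30, "twist": 0}, {"jaw": 85, "dx": 14, "dy": -42, "dz": -65, "twist": 0}, {"jaw": 85, "dx": 14, "dy": -42, "dz": -95, "twist": 0}, {"jaw": 85, "dx": 14, "dy": -42, "dz": -120, "twist": 0}, {"jaw": 85, "dx": 14, "dy": -42, "dz": -137, "twist": 0}, {"jaw": 85, "dx": 14, "dy": -42, "dz": -137, "twist": 0}, {"jaw": 10, "dx": 14, "dy": -42, "dz": -137, "twist": 0}, {"jaw": 10, "dx": 14, "dy": -42, "dz": -137, "twist": 0}, {"jaw": 10, "dx": 14, "dy": -42, "dz": -137, "twist": 0}, {"jaw": 10, "dx": 14, "dy": -42, "dz": -137, "twist": 0}, {"jaw": 10, "dx": 14, "dy": -42, "dz": -137, "twist": 0}]' --grip_force 60

```text
t: 2.87
position: [448.0, -166.1, 33.3]
tool_rot: [0.001, -0.19, 0.982, -0.0]
contact_force: [-0.4, 0.3, -0.7]
grip_width: 0.293
grasp_force: 0.0
```

Emit:
move_arm --series '[{"jaw": 10, "dx": 0, "dy": 0, "dz": 0, "twist": 0}, {"jaw": 10, "dx": 0, "dy": 0, "dz": 0, "twist": 0}, {"jaw": 10, "dx": 0, "dy": 0, "dz": 0, "twist": 0}, {"jaw": 10, "dx": 0, "dy": 0, "dz": 0, "twist": 0}, {"jaw": 10, "dx": 0, "dy": 0, "dz": 0, "twist": 0}, {"jaw": 10, "dx": 0, "dy": 0, "dz": 0, "twist": 0}, {"jaw": 10, "dx": 0, "dy": 0, "dz": 0, "twist": 0}, {"jaw": 10, "dx": 0, "dy": 0, "dz": 0, "twist": 0}]'

```text
t: 3.53
position: [447.9, -166.1, 33.2]
tool_rot: [0.0, -0.19, 0.982, -0.0]
contact_force: [-1.2, 1.0, 10.0]
grip_width: 0.173
grasp_force: 59.4
```

```bash
python3 st.py
```

```text
3.5333 [ 447.9 -166.1   33.2] yang 1.954 F [-1.2  1.  10. ] 0.17280828180896154 59.37036752700806
```

Emit:
move_arm --series '[{"jaw": 10, "dx": 0, "dy": 0, "dz": 30, "twist": 0}, {"jaw": 10, "dx": 0, "dy": 10, "dz": 60, "twist": 0}, {"jaw": 10, "dx": 0, "dy": 40, "dz": 80, "twist": 0.1}, {"jaw": 10, "dx": 0, "dy": 75, "dz": 80, "twist": 0.2}, {"jaw": 10, "dx": 10, "dy": 105, "dz": 80, "twist": 0.3}, {"jaw": 10, "dx": 30, "dy": 135, "dz": 80, "twist": 0.4}, {"jaw": 10, "dx": 55, "dy": 155, "dz": 80, "twist": 0.5}, {"jaw": 10, "dx": 85, "dy": 175, "dz": 75, "twist": 0.6}, {"jaw": 10, "dx": 110, "dy": 190, "dz": 65, "twist": 0.692}, {"jaw": 10, "dx": 128, "dy": 195, "dz": 60, "twist": 0.692}, {"jaw": 10, "dx": 128, "dy": 195, "dz": 60, "twist": 0.692}, {"jaw": 10, "dx": 128, "dy": 195, "dz": 60, "twist": 0.692}]'

```text
t: 4.53
position: [575.7, 29.4, 91.9]
tool_rot: [-0.0, -0.512, 0.859, 0.0]
contact_force: [-1.0, -0.7, -0.8]
grip_width: 0.176
grasp_force: 58.8
```

```bash
python3 st.py
python3 - <<'E'
from rig import optics
from h import *
t=optics.grab_frame('top');s=optics.grab_frame('side')
pickle.dump(t,open('top1.pkl','wb'));pickle.dump(s,open('side1.pkl','wb'))
tile('pre.png',crop(t,160,138,242,236,5),crop(s,244,140,340,250,4))
E
```

```text
4.5333 [575.7  29.4  91.9] yang 2.647 F [-1.  -0.7 -0.8] 0.17640505431111056 58.81014347076416
(490, 802, 3)
```

View pics/pre.png

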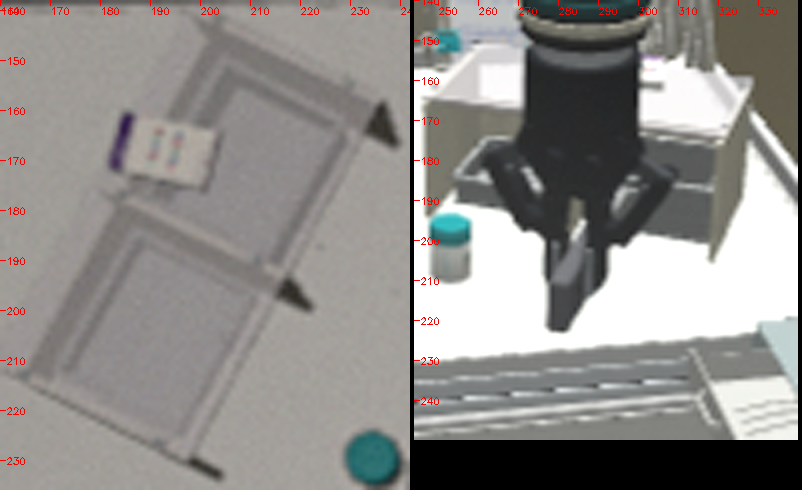

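Side view: the handle is held upright in the jaws (bottom at (279,222)), and the jar and riser are undisturbed. The blade is hidden behind the gripper. I'll move the blade in over the tub's front wall, then look.

Emit:
move_arm --series '[{"jaw": 10, "dx": 9, "dy": 17, "dz": 0, "twist": 0}, {"jaw": 10, "dx": 18, "dy": 34, "dz": 0, "twist": 0}, {"jaw": 10, "dx": 27, "dy": 50, "dz": 0, "twist": 0}, {"jaw": 10, "dx": 36, "dy": 67, "dz": 0, "twist": 0}, {"jaw": 10, "dx": 45, "dy": 83, "dz": 0, "twist": 0}, {"jaw": 10, "dx": 53, "dy": 97, "dz": 0, "twist": 0}, {"jaw": 10, "dx": 53, "dy": 97, "dz": 0, "twist": 0}, {"jaw": 10, "dx": 53, "dy": 97, "dz": 0, "twist": 0}]'

```text
t: 5.3
position: [628.2, 125.9, 92.8]
tool_rot: [0.0, -0.512, 0.859, -0.0]
contact_force: [0.1, 0.5, -1.0]
grip_width: 0.174
grasp_force: 58.8
```

```bash
python3 st.py
python3 - <<'E'
from rig import optics
from h import *
from fit import tf
t=optics.grab_frame('top');s=optics.grab_frame('side')
def ov(f,x0,y0,x1,y1,sc):
    im=crop(f,x0,y0,x1,y1,sc)
    dp=(702.1,262.6,1.059);h=(628.5,126.4,1.076)
    for p,L,c in((dp,[(-42,50,50),(-42,-50,50),(42,-50,50),(42,50,50)],(0,255,0)),(h,[(125,-18,59),(125,18,59),(125,18,89),(125,-18,89)],(0,0,255))):
        q=((proj(f,tf(p,L))-[x0,y0])*sc+sc/2).round().astype(int);cv2.polylines(im,[q],True,c,1)
    return im
tile('hook.png',ov(t,185,135,265,215,5),ov(s,250,140,345,225,4))
E
```

```text
5.3 [628.2 125.9  92.8] yang 2.646 F [ 0.1  0.5 -1. ] 0.17365251313072788 58.810869455337524
[640.643 284.68    1.088]
[[-0.8, 0.4], [-1.1, 0.0], [-0.9, -0.0], [-1.2, -0.7], [-1.5, 0.2], [0.2, -1.0], [-1.5, -3.2], [0.2, 0.3], [5.3, -7.3], [-6.7, -3.6], [-3.4, -6.4], [1.1, -0.6], [0.9, -0.5], [1.0, -0.4]]
[702.116 262.559  13.625]
[[0.6, -0.2], [0.1, 0.5], [-0.4, 0.4], [-0.2, -0.8]]
[ 447.497 -164.959  -24.75 ]
[[-0.4, -1.6], [0.5, 0.1], [0.2, -1.4], [-0.2, -0.6], [-1.9, 0.4], [-0.1, -0.1]]
tub in riser 8.918109663320774 -64.72023759206806 12.536995417900659
jar [[506.58402718 185.95851704  47.        ]] [[510.51009299 177.36874256   0.        ]]
primer [[387.59706336 281.42648357  52.        ]]
blade tip [[ 563.44984072 -118.26904485    0.        ]] tub front rim ctr [[683.01792231 228.55496903   0.        ]]
front edge y+- [[610.49155398 227.09657161   0.        ]
 [663.64569414 199.26426333   0.        ]]
packet [[682.08641388 297.17189391 120.        ]]
(400, 788, 3)
```

View pics/hook.png

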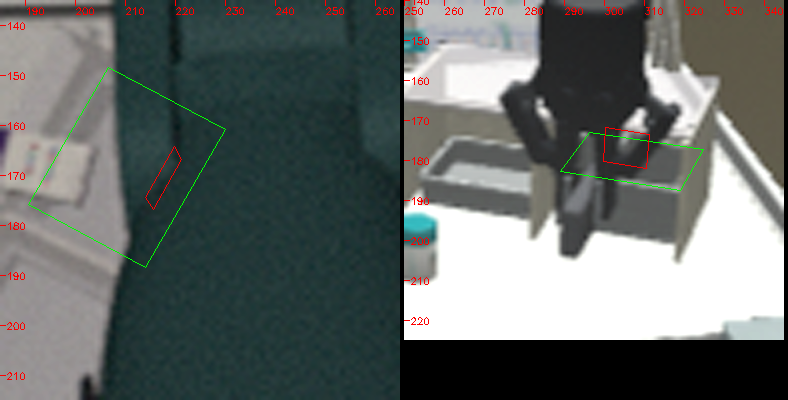

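The top view is blocked by the arm. In the side view the predicted blade position (red, about (305,177)) lies behind the tub's front rim, and there is no contact force. I'll go 10 mm deeper for margin, then lower the blade.

Emit:
move_arm --series '[{"jaw": 10, "dx": 5, "dy": 9, "dz": 0, "twist": 0}, {"jaw": 10, "dx": 5, "dy": 9, "dz": -8, "twist": 0}, {"jaw": 10, "dx": 5, "dy": 9, "dz": -15, "twist": 0}, {"jaw": 10, "dx": 5, "dy": 9, "dz": -22, "twist": 0}, {"jaw": 10, "dx": 5, "dy": 9, "dz": -29, "twist": 0}, {"jaw": 10, "dx": 5, "dy": 9, "dz": -29, "twist": 0}, {"jaw": 10, "dx": 5, "dy": 9, "dz": -29, "twist": 0}]'

```text
t: 5.98
position: [633.2, 134.9, 62.8]
tool_rot: [-0.001, -0.512, 0.859, 0.0]
contact_force: [-1.3, 0.1, -0.4]
grip_width: 0.176
grasp_force: 58.8
```

```bash
python3 st.py; python3 st.py
```

```text
5.9833 [633.2 134.9  62.8] yang 2.646 F [-1.3  0.1 -0.4] 0.17594296764039657 58.81128251552582
5.9833 [633.2 134.9  62.8] yang 2.646 F [-1.3  0.1 -0.4] 0.17594296764039657 58.81128251552582
```

Emit:
move_arm --series '[{"jaw": 10, "dx": -4.5, "dy": -9, "dz": 0, "twist": 0}, {"jaw": 10, "dx": -9, "dy": -17, "dz": 0, "twist": 0}, {"jaw": 10, "dx": -13, "dy": -25, "dz": 0, "twist": 0}, {"jaw": 10, "dx": -17, "dy": -33, "dz": 0, "twist": 0}, {"jaw": 10, "dx": -22, "dy": -41, "dz": 0, "twist": 0}, {"jaw": 10, "dx": -26, "dy": -49, "dz": 0, "twist": 0}, {"jaw": 10, "dx": -30, "dy": -57, "dz": 0, "twist": 0}, {"jaw": 10, "dx": -34, "dy": -65, "dz": 0, "twist": 0}, {"jaw": 10, "dx": -39, "dy": -73, "dz": 0, "twist": 0}, {"jaw": 10, "dx": -43, "dy": -81, "dz": 0, "twist": 0}, {"jaw": 10, "dx": -47, "dy": -89, "dz": 0, "twist": 0}, {"jaw": 10, "dx": -47, "dy": -89, "dz": 0, "twist": 0}]'

```text
t: 6.98
position: [585.8, 44.6, 63.5]
tool_rot: [-0.0, -0.512, 0.859, -0.0]
contact_force: [0.5, 0.3, 0.3]
grip_width: 0.173
grasp_force: 58.9
```

```bash
python3 st.py
python3 - <<'E'
from rig import optics
from h import *
t=optics.grab_frame('top');s=optics.grab_frame('side')
tile('drag.png',crop(t,185,135,270,220,4),crop(s,250,140,345,240,4))
E
```

```text
6.9833 [585.8  44.6  63.5] yang 2.645 F [0.5 0.3 0.3] 0.17303842575710474 58.853707909584045
(400, 728, 3)
```

View pics/drag.png

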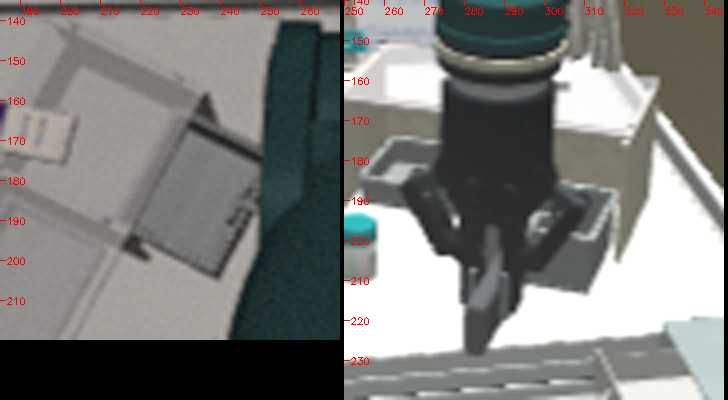

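The drag works: the top view shows the tub out of the bay, front-left rim corner at (239,204.5), and the blade inside the front wall. Measuring what's left to go.

Run:
```python
from h import *
t=load('top')
p=atz(t,[(239.25,204.5),(232.5,164.8),(218.9,185)],50)
c,n=np.cos(1.088),np.sin(1.088)
d=p[:,:2]-[640.6,284.7]
print(p.round(1),np.c_[c*d[:,0]+n*d[:,1],-n*d[:,0]+c*d[:,1]].round(1))
```

```text
[[584.4 171.4  50. ]
 [710.2 192.3  50. ]
 [646.6 234.1  50. ]] [[-126.4   -2.8]
 [ -49.6 -104.5]
 [ -42.   -28.8]]
```

Emit:
move_arm --series '[{"jaw": 10, "dx": -4, "dy": -8, "dz": 0, "twist": 0}, {"jaw": 10, "dx": -8, "dy": -16, "dz": 0, "twist": 0}, {"jaw": 10, "dx": -12, "dy": -24, "dz": 0, "twist": 0}, {"jaw": 10, "dx": -17, "dy": -32, "dz": 0, "twist": 0}, {"jaw": 10, "dx": -17, "dy": -32, "dz": 0, "twist": 0}, {"jaw": 10, "dx": -14, "dy": -26, "dz": 0, "twist": 0}, {"jaw": 10, "dx": -13, "dy": -25, "dz": 0, "twist": 0}, {"jaw": 10, "dx": -13, "dy": -25, "dz": 15, "twist": 0}, {"jaw": 10, "dx": -13, "dy": -25, "dz": 40, "twist": 0}, {"jaw": 10, "dx": -13, "dy": -25, "dz": 60, "twist": 0}, {"jaw": 10, "dx": -13, "dy": -25, "dz": 60, "twist": 0}]'

```text
t: 8.0
position: [575.5, 21.5, 127.0]
tool_rot: [0.002, -0.512, 0.859, -0.002]
contact_force: [0.8, 0.5, 0.0]
grip_width: 0.177
grasp_force: 58.9
```

```bash
python3 st.py
python3 - <<'E'
from rig import optics
from h import *
t=optics.grab_frame('top');s=optics.grab_frame('side')
pickle.dump(t,open('top2.pkl','wb'));pickle.dump(s,open('side2.pkl','wb'))
E
```

```text
8.0 [575.5  21.5 127. ] yang 2.647 F [0.8 0.5 0. ] 0.17698126097479755 58.92131209373474
```

Emit:
move_arm --series '[{"jaw": 10, "dx": -15, "dy": -25, "dz": 0, "twist": -0.05}, {"jaw": 10, "dx": -35, "dy": -50, "dz": 0, "twist": -0.12}, {"jaw": 10, "dx": -60, "dy": -75, "dz": 0, "twist": -0.22}, {"jaw": 10, "dx": -80, "dy": -100, "dz": 0, "twist": -0.32}, {"jaw": 10, "dx": -100, "dy": -125, "dz": 0, "twist": -0.42}, {"jaw": 10, "dx": -115, "dy": -150, "dz": 0, "twist": -0.52}, {"jaw": 10, "dx": -125, "dy": -175, "dz": 0, "twist": -0.62}, {"jaw": 10, "dx": -125, "dy": -186, "dz": -10, "twist": -0.692}, {"jaw": 10, "dx": -125, "dy": -186, "dz": -40, "twist": -0.692}, {"jaw": 10, "dx": -125, "dy": -186, "dz": -60, "twist": -0.692}, {"jaw": 10, "dx": -125, "dy": -186, "dz": -70, "twist": -0.692}, {"jaw": 10, "dx": -125, "dy": -186, "dz": -70, "twist": -0.692}]'

```text
t: 9.1
position: [447.0, -164.0, 50.7]
tool_rot: [-0.002, -0.19, 0.982, 0.002]
contact_force: [-0.4, 0.5, -0.5]
grip_width: 0.173
grasp_force: 58.9
```

```bash
python3 st.py
```

```text
9.1 [ 447.  -164.    50.7] yang 1.954 F [-0.4  0.5 -0.5] 0.17314476992085714 58.87914597988129
```

Emit:
move_arm --series '[{"jaw": 10, "dx": 0, "dy": 0, "dz": -8, "twist": 0}, {"jaw": 10, "dx": 0, "dy": 0, "dz": -14, "twist": 0}, {"jaw": 10, "dx": 0, "dy": 0, "dz": -17, "twist": 0}, {"jaw": 10, "dx": 0, "dy": 0, "dz": -17, "twist": 0}, {"jaw": 10, "dx": 0, "dy": 0, "dz": -17, "twist": 0}]'

```text
t: 9.52
position: [448.7, -164.9, 36.6]
tool_rot: [0.0, -0.19, 0.982, -0.0]
contact_force: [0.3, 0.0, -0.7]
grip_width: 0.174
grasp_force: 58.9
```

```bash
python3 st.py
```

```text
9.5167 [ 448.7 -164.9   36.6] yang 1.954 F [ 0.3  0.  -0.7] 0.1742261994149437 58.87949824333191
```

Emit:
move_arm --series '[{"jaw": 10, "dx": 0, "dy": 0, "dz": -2, "twist": 0}, {"jaw": 10, "dx": 0, "dy": 0, "dz": -3, "twist": 0}, {"jaw": 10, "dx": 0, "dy": 0, "dz": -3, "twist": 0}, {"jaw": 30, "dx": 0, "dy": 0, "dz": -3, "twist": 0}, {"jaw": 60, "dx": 0, "dy": 0, "dz": -3, "twist": 0}, {"jaw": 60, "dx": 0, "dy": 0, "dz": -3, "twist": 0}, {"jaw": 60, "dx": 0, "dy": 0, "dz": -3, "twist": 0}, {"jaw": 60, "dx": 0, "dy": 0, "dz": 15, "twist": 0}, {"jaw": 60, "dx": 0, "dy": 0, "dz": 45, "twist": 0}, {"jaw": 60, "dx": 0, "dy": 0, "dz": 80, "twist": 0}, {"jaw": 60, "dx": 0, "dy": 0, "dz": 115, "twist": 0}, {"jaw": 60, "dx": 0, "dy": 0, "dz": 150, "twist": 0}]'

```text
t: 10.52
position: [448.2, -164.7, 188.3]
tool_rot: [-0.0, -0.19, 0.982, 0.0]
contact_force: [0.1, -0.6, -0.4]
grip_width: 0.703
grasp_force: 0.0
```

```bash
python3 st.py
python3 - <<'E'
from rig import optics
from h import *
t=optics.grab_frame('top');s=optics.grab_frame('side')
pickle.dump(t,open('top3.pkl','wb'));pickle.dump(s,open('side3.pkl','wb'))
tile('tub.png',crop(t,190,138,280,243,4),crop(s,242,150,345,290,4))
E
```

```text
10.5167 [ 448.2 -164.7  188.3] yang 1.954 F [ 0.1 -0.6 -0.4] 0.703005778783721 0.0
(560, 780, 3)
```

View pics/tub.png

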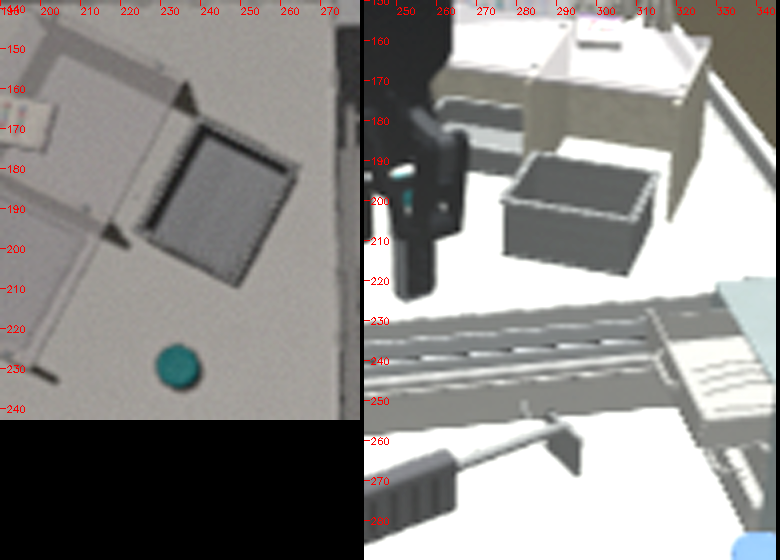

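The tub is out in the open: its top-view rim corners are near (224,196), (240,167), (265,180) and (249,210), and it is well left of the drawer. The puller stands on the right. Fitting the tub, its gap to the riser, and the jar.

```bash
cat > fit2.py <<'E'
from h import *
from fit import tf,fit,t,s
T=lambda X,Y:(190+X/4,138+Y/4); S=lambda X,Y:(242+(X-364)/4,150+Y/4)
print('----')
top=[(t,(42,50,50),T(135,234)),(t,(42,-50,50),T(202,118)),(t,(-42,-50,50),T(300,167)),(t,(-42,50,50),T(238,288))]
sd=[(s,(-42,50,50),S(503,202)),(s,(42,50,50),S(540,153)),(s,(42,-50,50),S(658,175)),(s,(-42,-50,50),S(638,220)),(s,(-42,50,0),S(503,254)),(s,(-42,-50,0),S(628,274))]
rt=[(t,(-65,-120,0),T(195,115)),(t,(-65,0,0),T(131,248)),(t,(-65,120,0),T(56,381))]
rs=[(s,(-65,-120,0),S(672,221))]
S0=lambda X,Y:(244+(X-414)/4,148+Y/4)
rs+=[(s,(-65,120,0),S0(428,184)),(s,(-65,0,0),S0(568,207))]
for a,b in((top,rt),(sd,rs),(top+sd,rt+rs)):
    q=fit(a,[630,150,1.07]);r=fit(b,[640,285,1.088])
    for k in((42,50,0),(42,-50,0)):
        d=tf(q,[k])[0,:2]-r[:2];print('back corner riser x',(np.cos(r[2])*d[0]+np.sin(r[2])*d[1]).round(1))
print('low y',tf(q,[(-42,-50,0)]))
print('jar',atz(t,T(178.5,367),47))
E
python3 fit2.py | sed -n '/----/,$p'
```

```text
----
[634.886 154.245   1.077]
[[1.3, -0.2], [-0.0, 0.7], [-0.6, 0.5], [-0.3, -1.4]]
[639.461 289.354   1.097]
[[0.3, 0.1], [-0.8, -0.3], [0.3, 0.2]]
back corner riser x -79.3
back corner riser x -81.3
[641.922 150.102   1.062]
[[0.3, -0.9], [-0.7, -0.3], [0.7, -0.8], [-1.0, 0.1], [-0.0, 0.6], [0.6, 1.3]]
[644.168 285.45    1.093]
[[-0.2, -0.0], [0.3, 0.3], [-0.0, -0.1]]
back corner riser x -77.7
back corner riser x -80.8
[639.711 152.853   1.081]
[[1.8, -1.7], [0.3, -0.8], [-0.2, -1.1], [0.3, -2.9], [-0.5, -1.1], [-1.9, -0.6], [-0.4, -1.3], [-1.6, -0.4], [-0.8, 0.4], [-0.1, 0.8]]
[641.982 288.107   1.094]
[[0.8, -0.5], [-0.4, -1.0], [0.6, -0.6], [-1.1, -0.4], [-0.5, -0.0], [-0.8, -0.5]]
back corner riser x -78.6
back corner riser x -79.8
low y [[664.06799724  92.26598848   0.        ]]
jar [[507.34536632 185.88304918  47.        ]]
```

The tub is clear of the riser by about 14 mm in each view, and fully on the worktop. Now the jar, at about (508,185).

Emit:
move_arm --series '[{"jaw": 65, "dx": 60, "dy": 349, "dz": 0, "twist": 0.693}, {"jaw": 65, "dx": 60, "dy": 349, "dz": 0, "twist": 0.693}, {"jaw": 65, "dx": 60, "dy": 349, "dz": 0, "twist": 0.693}, {"jaw": 65, "dx": 60, "dy": 349, "dz": 0, "twist": 0.693}, {"jaw": 65, "dx": 60, "dy": 349, "dz": 0, "twist": 0.693}, {"jaw": 65, "dx": 60, "dy": 349, "dz": 0, "twist": 0.693}, {"jaw": 65, "dx": 60, "dy": 349, "dz": 0, "twist": 0.693}, {"jaw": 65, "dx": 60, "dy": 349, "dz": 0, "twist": 0.693}, {"jaw": 65, "dx": 60, "dy": 349, "dz": 0, "twist": 0.693}, {"jaw": 65, "dx": 60, "dy": 349, "dz": 0, "twist": 0.693}, {"jaw": 65, "dx": 60, "dy": 349, "dz": 0, "twist": 0.693}, {"jaw": 65, "dx": 60, "dy": 349, "dz": 0, "twist": 0.693}]'

```text
t: 11.62
position: [508.3, 183.6, 186.1]
tool_rot: [-0.0, -0.513, 0.859, 0.0]
contact_force: [0.0, -1.0, -0.5]
grip_width: 0.761
grasp_force: 0.0
```

```bash
python3 st.py
```

```text
11.6167 [508.3 183.6 186.1] yang 2.647 F [ 0.  -1.  -0.5] 0.7611273692148747 0.0
```

Emit:
move_arm --series '[{"jaw": 65, "dx": 0, "dy": 1, "dz": -40, "twist": 0}, {"jaw": 65, "dx": 0, "dy": 1, "dz": -75, "twist": 0}, {"jaw": 65, "dx": 0, "dy": 1, "dz": -105, "twist": 0}, {"jaw": 65, "dx": 0, "dy": 1, "dz": -130, "twist": 0}, {"jaw": 65, "dx": 0, "dy": 1, "dz": -146, "twist": 0}, {"jaw": 65, "dx": 0, "dy": 1, "dz": -146, "twist": 0}, {"jaw": 25, "dx": 0, "dy": 1, "dz": -146, "twist": 0}, {"jaw": 25, "dx": 0, "dy": 1, "dz": -146, "twist": 0}, {"jaw": 25, "dx": 0, "dy": 1, "dz": -146, "twist": 0}, {"jaw": 25, "dx": 0, "dy": 1, "dz": -146, "twist": 0}, {"jaw": 25, "dx": 0, "dy": 1, "dz": -146, "twist": 0}, {"jaw": 25, "dx": 0, "dy": 1, "dz": -146, "twist": 0}]' --grip_force 30

```text
t: 12.62
position: [509.5, 185.0, 41.9]
tool_rot: [0.001, -0.512, 0.859, -0.001]
contact_force: [-1.1, -1.7, 8.9]
grip_width: 0.386
grasp_force: 29.7
```

```bash
python3 st.py
```

```text
12.6167 [509.5 185.   41.9] yang 2.647 F [-1.1 -1.7  8.9] 0.38613487608088604 29.677720069885254
```

Emit:
move_arm --series '[{"jaw": 25, "dx": 0, "dy": 0, "dz": 25, "twist": 0}, {"jaw": 25, "dx": 0, "dy": 0, "dz": 60, "twist": 0}, {"jaw": 25, "dx": 5, "dy": 0, "dz": 85, "twist": 0}, {"jaw": 25, "dx": 40, "dy": -10, "dz": 85, "twist": 0}, {"jaw": 25, "dx": 75, "dy": -18, "dz": 85, "twist": 0}, {"jaw": 25, "dx": 105, "dy": -25, "dz": 85, "twist": 0}, {"jaw": 25, "dx": 132, "dy": -31, "dz": 85, "twist": 0}, {"jaw": 25, "dx": 132, "dy": -31, "dz": 85, "twist": 0}, {"jaw": 25, "dx": 132, "dy": -31, "dz": 85, "twist": 0}, {"jaw": 25, "dx": 132, "dy": -31, "dz": 85, "twist": 0}]'

```text
t: 13.45
position: [640.1, 154.1, 125.7]
tool_rot: [-0.0, -0.513, 0.859, 0.0]
contact_force: [-1.2, -0.6, -0.1]
grip_width: 0.38
grasp_force: 30.2
```

```bash
python3 st.py
```

```text
13.45 [640.1 154.1 125.7] yang 2.647 F [-1.2 -0.6 -0.1] 0.3798489990701464 30.202524662017822
```

Emit:
move_arm --series '[{"jaw": 25, "dx": 1, "dy": 0, "dz": -20, "twist": 0}, {"jaw": 25, "dx": 1, "dy": 0, "dz": -40, "twist": 0}, {"jaw": 25, "dx": 1, "dy": 0, "dz": -55, "twist": 0}, {"jaw": 25, "dx": 1, "dy": 0, "dz": -68, "twist": 0}, {"jaw": 25, "dx": 1, "dy": 0, "dz": -76, "twist": 0}, {"jaw": 25, "dx": 1, "dy": 0, "dz": -76, "twist": 0}, {"jaw": 25, "dx": 1, "dy": 0, "dz": -76, "twist": 0}]'

```text
t: 14.03
position: [641.2, 154.3, 50.1]
tool_rot: [0.0, -0.513, 0.859, -0.0]
contact_force: [0.2, 0.2, -0.1]
grip_width: 0.386
grasp_force: 30.2
```

```bash
python3 st.py
```

```text
14.0333 [641.2 154.3  50.1] yang 2.647 F [ 0.2  0.2 -0.1] 0.386394417112165 30.194077491760254
```

Emit:
move_arm --series '[{"jaw": 25, "dx": 0, "dy": 0, "dz": -2.5, "twist": 0}, {"jaw": 25, "dx": 0, "dy": 0, "dz": -4.5, "twist": 0}, {"jaw": 25, "dx": 0, "dy": 0, "dz": -4.5, "twist": 0}, {"jaw": 40, "dx": 0, "dy": 0, "dz": -4.5, "twist": 0}, {"jaw": 46, "dx": 0, "dy": 0, "dz": -4.5, "twist": 0}, {"jaw": 46, "dx": 0, "dy": 0, "dz": -4.5, "twist": 0}, {"jaw": 46, "dx": 0, "dy": 0, "dz": -4.5, "twist": 0}, {"jaw": 46, "dx": 0, "dy": 0, "dz": 8, "twist": 0}, {"jaw": 46, "dx": 0, "dy": 0, "dz": 28, "twist": 0}, {"jaw": 46, "dx": 0, "dy": 0, "dz": 55, "twist": 0}, {"jaw": 46, "dx": 0, "dy": 0, "dz": 90, "twist": 0}, {"jaw": 46, "dx": 0, "dy": 0, "dz": 130, "twist": 0}]'

```text
t: 15.03
position: [640.7, 153.9, 179.9]
tool_rot: [-0.001, -0.512, 0.859, 0.0]
contact_force: [0.1, -0.1, 0.3]
grip_width: 0.54
grasp_force: 0.0
```

Emit:
move_arm --series '[{"jaw": 46, "dx": -30, "dy": -15, "dz": 20, "twist": 0}, {"jaw": 46, "dx": -60, "dy": -30, "dz": 30, "twist": 0}, {"jaw": 46, "dx": -95, "dy": -45, "dz": 30, "twist": 0}, {"jaw": 46, "dx": -130, "dy": -60, "dz": 30, "twist": 0}, {"jaw": 46, "dx": -160, "dy": -80, "dz": 30, "twist": 0}, {"jaw": 46, "dx": -185, "dy": -110, "dz": 30, "twist": 0}, {"jaw": 46, "dx": -200, "dy": -145, "dz": 30, "twist": 0}, {"jaw": 46, "dx": -210, "dy": -180, "dz": 30, "twist": 0}, {"jaw": 46, "dx": -220, "dy": -210, "dz": 30, "twist": 0}, {"jaw": 46, "dx": -220, "dy": -210, "dz": 30, "twist": 0}]'

```text
t: 15.87
position: [420.3, -59.7, 209.8]
tool_rot: [-0.0, -0.511, 0.86, -0.001]
contact_force: [-0.6, 0.6, -0.1]
grip_width: 0.537
grasp_force: 0.0
```

```bash
python3 st.py
python3 - <<'E'
from rig import optics
from h import *
t=optics.grab_frame('top');s=optics.grab_frame('side')
tile('final.png',crop(t,150,138,280,283,3),crop(s,210,140,345,290,3))
E
```

```text
15.8667 [420.3 -59.7 209.8] yang 2.643 F [-0.6  0.6 -0.1] 0.5374184569747303 0.0
(450, 803, 3)
```

View pics/final.png

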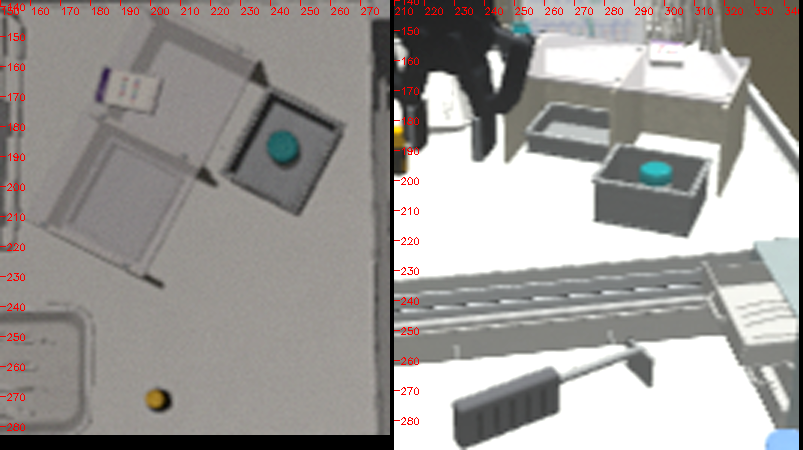

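The jar stands upright in the middle of the tub (top view (242,187)) and the tub is clear of the riser. The puller stands on the right of the worktop. The packet, shallow tub and bottle are where they were. I'm handing it in.

```bash
python3 -c "
from rig import workorder; print(workorder.close_job())"
```

```text
the job is handed in; nothing more can be done
None
```

Job handed in at about 16 s on the robot clock: the deep tub is out about 14 mm clear of the riser, the screw jar stands upright inside it, and the puller is back upright at the right of the worktop, far from the tub; the shallow tub, bottle and packet look unmoved in the last picture, and the pliers, not in that crop, were never approached.

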